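Slide the long cover plate out over the stand's front edge

TASK

On the low grey bench stand lie two thin dark steel plates and a petri dish. Slide the longer, oblong plate, flat on the stand and without lifting it, towards the robot until about a third of its length sticks out over the stand's front edge, square to that edge, so that the next person can take it by its free end. Leave the square plate and the petri dish where they are.

Things in the scene. Friction and masses are not known exactly. Their poses are not given: they have to be found in the camera images.
- long_plate: oblong flat dark steel plate, a bright screw at each corner, 120 mm long (its x axis) x 80 mm wide (y) x 6 mm thick, about 0.15 kg, loose; origin at the centre of its underside, z up. Starts flat in the left or right half of the stand, wholly behind the front edge, its x axis within 12 degrees of the stand's x axis (-x end nearest the robot).
- square_plate: the other plate, of the same make but square, 80 x 80 x 6 mm, loose; origin at the centre of its underside. It lies in the other half of the stand; to be left alone.
- petri: round clear petri dish with cream filling, 60 mm across, 15 mm high, loose; origin at the centre of its underside. It lies on the stand between the two plates; to be left alone.
- stand_edge (a point): middle of the top front edge of the fixed low grey stand; x axis level from the front edge towards the stand's back (away from the robot), y along the edge (to the robot's left), z up. The flat level top, at this point's height, 60 mm above the worktop, is 250 mm deep (x 0 to 250 mm) and 440 mm wide (y -220 to 220 mm); slab 14 mm thick, open under its front edge.
Things that resemble listed ones, but are neither listed nor needed, are in the scene too. What is shaped like the long_plate but purple is not meant.

How it is judged:
By the outcome, as a careful person would: the job done as asked, in the order asked, and still so for the second after the job is handed in, with the robot touching nothing.
It also fails if it takes over 35 s, if anything falls off the work surface, if the arm or the gripper's body presses on something with over 40 N, if the wrist force passes 120 N, or if a joint passes its speed limit or range.

ROBOT

A 7-joint arm with a two-finger parallel gripper is mounted at the origin on a cart in front of the work surface, level with it; the furniture and walls round the work are solid. World frame = base frame: x ahead of the robot, y to its left, z up, the work surface at z = 0. Lengths are in m, angles in rad, forces in N, time in s.
With the tool pointing down it reaches from about 0.4 to 0.85 m from the base axis. Payload 4.4 kg.
Tool frame: the origin (TCP) lies at the very end of the fingers, on their centre line; the grasp point (between the pads) lies 19 mm behind it (r.pinch_z is the distance from the TCP to the grasp point, in m); z points along the fingers, y is the line along which they close (so a half turn about z gives the same grasp; the last joint's range is limited). The gripper opens to 94 mm and grips with 3 to 60 N. Pads are 16 mm wide; open, the fingers measure 119 mm over their backs; the gripper's body (75 mm by 177 mm) begins 78 mm behind the grasp point.
Start: joints at [1.038, 0.628, 0.038, 1.517, -0.027, 0.996, -0.02], TCP at [0.293, -0.58, 0.205] pointing down, gripper open.
Joint ranges: [-3.06, 3.06], [-0.37, 2.12], [-1.25, 1.32], [0.18, 2.47], [-1.1, 4.24], [0.23, 1.98], [-2.94, 2.94]. Speed limits (rad/s): [2.57, 2.57, 3.14, 3.14, 3.14, 3.14, 3.14].

INTERFACE

Orientations are given as a unit quaternion [w, x, y, z].
In Python, from station import r gives the robot as it stands. The module is installed in compiled form; this text tells all that it offers.
- The arm moves only by the tool move_arm, never from a script. Its argument "steps" is text: rows parted by semicolons, each of 4 numbers parted by spaces: the shift along the world's x, y, z in m, then the turn about the world's z in degrees. A call has 1 to 12 rows; each row shifts and turns the commanded pose from where the row before left it; what a row does not reach is not made up. A row lasts 1/8 s, in which the tool goes at most 62.5 mm and 10.7 degrees, less where a joint would pass 70% of its speed; a pose out of reach is approached as far as the arm can. A call is refused whole if a number of a shift passes 0.0625 or a number of a turn 10.7, either way. A call with a gripper value outside its range is refused whole. "jaw" is the finger opening in m, from 0 to 0.094, set as the call begins (left out, the last holds). The fingers move at their own pace and stop on an object; "grip_force" is the grip in N (left out, the last holds). Time passes only in rows, so rows that do not move let the fingers close. It gives the time, the measured TCP pose, the force, the opening and the grip force at its end, in the units of the state.
- r.get_state(): the state, without advancing time (a new reading comes with each control period).
- r.snapshot(name): name is "side" or "top"; returns (picture, depth): 420x560x3 uint8, red, green, blue; 420x560 float32, m along the optical axis (not along the pixel's ray), 0 where there is no reading.
- r.calibration(name): a dict with "fx", "fy", "cx", "cy" (pixels), "camera_from_world" (4x4, takes a point from world to camera coordinates). Camera axes: x right, y up, looking along -z (the intrinsics and any distortion apply to the point x, -y, -z); pixel columns grow to the right and rows downward; lengths in m; the calibration is good to about 2 mm. A picture is of the moment at which its call begins. calibration takes no time and is no camera call.
- r.job_done(): hands the job in; it is judged then, once.
The state is a dict: "clock": time; "joints": joint angles; "qvel": joint speeds; "tau": joint torques, N m; "eef_pos": TCP position; "eef_rot": TCP orientation; "force": force on the tool from outside, world axes, zero at the start; "wrist_torque": the same for the moment, N m; "opening": finger opening in m; "grip_force": force on a finger pad.
Only numpy, scipy, OpenCV 4.12 (cv2) and the standard library are available. Lean on these libraries where they do the work, as an engineer would, in place of code of your own. Each camera call takes 0.05 s, during which the arm holds its last target. There are 200 camera calls.

## Working session

There is one attempt and no reset: what is moved stays moved. The work goes in short steps, Python scripts to look and compute and a tool call to move; the robot and the scene stay as the last step left them, time stands still between calls to the robot, and variables do not carry over. Pictures are saved under pics/ and viewed, at most 10 in all, crops included, and the job is handed in when it is done.

Besides the shell and the picture viewer there is one more tool, called after ">>>" as a command line: name --argument value ..., lists and objects as JSON in quotes. move_arm: Moves the arm, as the interface text tells. Its arguments: {"type":"object","properties":{"steps":{"type":"string"},"jaw":{"type":"number"},"grip_force":{"type":"number"}},"required":["steps"]}

```bash
mkdir -p pics
cat > h.py <<'E'
import numpy as np, cv2
from station import r
def snap(n,f):
    p,d=r.snapshot(n); cv2.imwrite(f'pics/{f}.png',p[:,:,::-1]); np.save(f'pics/{f}.npy',d); return p,d
def px2w(n,u,v,z=None,d=None):
    c=r.calibration(n); T=np.linalg.inv(c["camera_from_world"])
    ray=np.array([(u-c["cx"])/c["fx"],-(v-c["cy"])/c["fy"],-1.])
    if z is None: return T[:3,:3]@(ray*d)+T[:3,3]
    w=T[:3,:3]@ray; return T[:3,3]+w*(z-T[2,3])/w[2]
E
python3 - <<'E'
from h import *
for n in("top","side"): snap(n,n+"0")
print(r.calibration("top")); print(r.get_state())
E
```

```text
{'fx': 422.721976829445, 'fy': 422.721976829445, 'cx': 273.6951489616301, 'cy': 209.07476041688707, 'camera_from_world': array([[ 0.01178046, -0.9999201 ,  0.00458359,  0.05497002],
       [ 0.99242702,  0.01225245,  0.12222308, -0.50477646],
       [-0.12226948,  0.00310903,  0.99249207, -0.87622956],
       [ 0.        ,  0.        ,  0.        ,  1.        ]])}
{'clock': 0.1, 'joints': array([ 1.03817984,  0.62925466,  0.03845359,  1.51825156, -0.02700615,
        0.99633876, -0.01998456]), 'qvel': array([-4.64147725e-04, -8.76604541e-04,  8.60346236e-05, -1.61448725e-03,
       -1.53590768e-03,  1.58180550e-03,  8.40758881e-04]), 'tau': array([ 2.18593552e-03, -5.50791264e+01,  1.14728618e+00, -1.87119555e+01,
       -5.21655951e-02,  1.91151362e-02,  3.80663641e-05]), 'eef_pos': array([ 0.29227934, -0.57989709,  0.20465086]), 'eef_rot': array([-8.41512582e-04,  9.72882757e-01,  2.31297186e-01, -2.09084611e-04]), 'force': array([0.29346732, 0.02029036, 0.74663729]), 'wrist_torque': array([ 0.03372255, -0.04171326,  0.07454093]), 'grip_force': 0.0, 'opening': 0.09372062669300721}
```

View pics/top0.png

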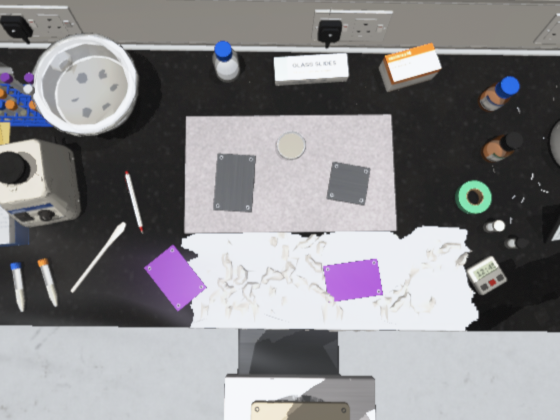

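View pics/side0.png

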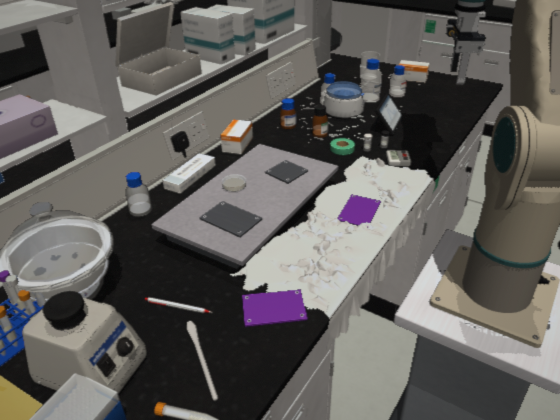

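The top picture shows these candidates:
- Dark oblong plate at (235,183), which I choose.
- Dark square plate at (349,184).
- Purple oblongs at (175,278) and (353,281), not meant.
- Petri dish at (291,146).

The stand's front edge is at row ~233, with crumpled cloth in front of it. Next is a close crop.

Run:
```python
from h import *
p=cv2.imread('pics/top0.png');d=np.load('pics/top0.npy')
cv2.imwrite('pics/crop.png',cv2.resize(p[135:245,175:315],None,fx=5,fy=5,interpolation=cv2.INTER_CUBIC))
for n,(u,v) in dict(standL=(186,230),FL=(186,233),FR=(395,231),BL=(187,116),BR=(392,116)).items(): print(n,px2w('top',u,v,z=.06), px2w('top',u,v,d=d[v,u]))
print([px2w('top',u,v,d=d[v,u])[2].round(3) for u,v in((235,183),(235,160),(205,245),(235,245),(235,260),(240,300),(220,240),(250,240),(291,146))])
```

```text
standL [0.45478705 0.24142511 0.06      ] [0.45506152 0.24221602 0.05611968]
FL [0.44860061 0.24119544 0.06      ] [0.44861222 0.24123259 0.05981751]
FR [ 0.45794527 -0.18996814  0.06      ] [ 4.62399123e-01 -2.07422014e-01  1.04766882e-04]
BL [0.69812813 0.24832823 0.06      ] [ 0.71974494  0.26140314 -0.00174712]
BR [ 0.70399188 -0.18929096  0.06      ] [ 0.72604237 -0.20725117 -0.00179765]
[np.float64(0.064), np.float64(0.065), np.float64(0.001), np.float64(0.001), np.float64(0.003), np.float64(0.004), np.float64(0.001), np.float64(0.001), np.float64(0.074)]
```

View pics/crop.png

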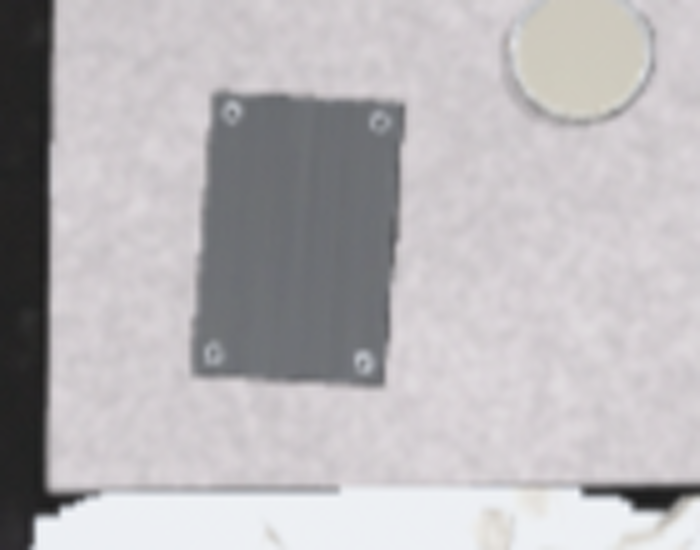

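The crop shows the chosen plate, oblong with 4 bright screws. Its corners are at about (213,92), (404,102), (384,386) and (193,376). The stand's edge runs from (47,492) to (700,485), and the petri dish is well clear.

```bash
cat >> h.py <<'E'
def edge():
    "front edge by depth: last column pixel at stand height, on clean columns"
def plate(cs,e):
    P=np.array([px2w('top',u,v,z=.066)[:2] for u,v in cs]); E=np.array([px2w('top',u,v,z=.06)[:2] for u,v in e])
    c=P.mean(0); ax=(P[0]+P[1]-P[2]-P[3])/2; print('corners',P.round(4).tolist()); print('c',c,'len',np.linalg.norm(ax),'wid',np.linalg.norm((P[0]+P[3]-P[1]-P[2])/2),'yaw',np.degrees(np.arctan2(ax[1],ax[0])))
    t=E[0]-E[1]; t/=np.linalg.norm(t); nrm=np.array([t[1],-t[0]]); print('edge',E.tolist(),'yaw',np.degrees(np.arctan2(nrm[1],nrm[0])),'edge mid',E.mean(0)); print('c from edge',(c-E[0])@nrm,'along',(c-E[0])@t,[((p-E[0])@nrm).round(4) for p in P])
E
python3 - <<'E'
from h import *
q=lambda u,v:(175+(u+.5)/5-.5,135+(v+.5)/5-.5)
d=np.load('pics/top0.npy')
# stand mask by depth height
c=r.calibration('top');vv,uu=np.mgrid[:420,:560];T=np.linalg.inv(c["camera_from_world"])
R=np.stack([(uu-c['cx'])/c['fx'],-(vv-c['cy'])/c['fy'],-np.ones_like(d)],-1)*d[...,None]
H=R@T[2,:3]+T[2,3]; m=(H>.05)
us=np.arange(192,392);fv=np.array([max(v for v in range(200,245) if m[v,u])+.5 for u in us])
k=np.polyfit(us,fv,1);print(k,np.abs(np.polyval(k,us)-fv).max())
e=[(192,np.polyval(k,192)),(390,np.polyval(k,390))];print(e)
plate([q(213,92),q(404,102),q(384,386),q(193,376)],e)
E
```

```text
[-9.68949224e-03  2.35559487e+02] 12.060529513237839
[(192, np.float64(233.69910447761194)), (390, np.float64(231.78058501462536))]
corners [[0.6166, 0.1809], [0.6134, 0.1008], [0.4935, 0.107], [0.4967, 0.1858]]
c [0.55505963 0.14362933] len 0.12002331151565829 wid 0.07947803571315704 yaw -2.6405875233837555
edge [[0.4473095900636577, 0.22879657040335583], [0.45620557404437284, -0.17959135302287882]] yaw 1.2478864123832656 edge mid [0.45175758 0.02460261]
c from edge 0.10586971148511273 along -0.08749362090623153 [np.float64(0.1682), np.float64(0.1632), np.float64(0.0435), np.float64(0.0484)]
```

Length, width and height check out (120.0 x 79.5 mm). The plan is to straddle the plate's sides about 15 mm behind its centre, pinch lightly, turn +3.9° and slide it 86 mm along the edge normal.

>>> move_arm --steps "0.01 0.025 0 -1.5;0.02 0.05 0 -2.2;0.02 0.05 0 -2.2;0.02 0.05 0 -2.2;0.02 0.05 0 -2.2;0.02 0.05 0 -2.2;0.02 0.05 0 -2.2;0.02 0.05 0 -2.2;0.02 0.05 0 -2.2;0.02 0.05 0 -2.2;0.02 0.05 0 -2.2;0.02 0.05 0 -2.2" --jaw 0.094

```text
clock: 1.6
eef_pos: [0.5228, -0.0038, 0.2053]
eef_rot: [0.0, 1.0, 0.008, -0.0]
force: [0.5, -0.4, 0.8]
opening: 0.0939
grip_force: 0.0
```

>>> move_arm --steps "0.014 0.046 0 -1.2;0.014 0.046 0 -1.2;0.014 0.046 0 -1.2;0.005 0.009 0 0;0 0 -0.04 0;0 0 -0.04 0;0 0 0 0;0 0 0 0"

```text
clock: 2.6
eef_pos: [0.5704, 0.1409, 0.1266]
eef_rot: [0.0, 1.0, -0.023, 0.001]
force: [-0.2, -0.4, 0.0]
opening: 0.0941
grip_force: 0.0
```

Run:
```python
from h import *
s=r.get_state();print(s['eef_pos'],s['eef_rot'])
p,d=snap('side','s1');cv2.imwrite('pics/s1c.png',cv2.resize(p[130:280,140:360,::-1],None,fx=3.5,fy=3.5,interpolation=cv2.INTER_CUBIC))
```

```text
[0.57038137 0.14086072 0.12660499] [ 2.27630459e-05  9.99739901e-01 -2.27954598e-02  7.04237795e-04]
```

View pics/s1c.png

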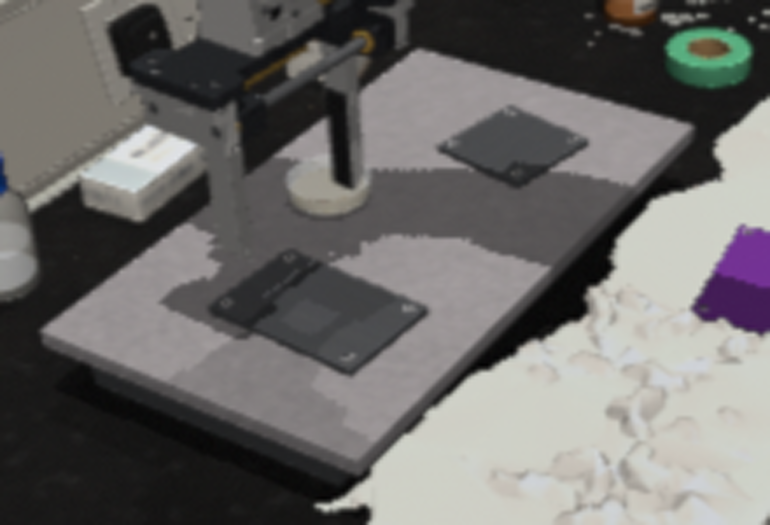

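The gripper hangs above the plate with its fingers either side. The finger tip at crop (345,185) only appears over the petri dish because of perspective, since the tip is 67 mm above the stand. I'll shift +2 mm in y and descend in steps.

>>> move_arm --steps "0 0.002 -0.02 0;0 0 -0.02 0;0 0 -0.012 0;0 0 -0.006 0;0 0 -0.003 0;0 0 -0.002 0;0 0 0 0;0 0 0 0"

```text
clock: 3.65
eef_pos: [0.5697, 0.1436, 0.0627]
eef_rot: [-0.0, 1.0, -0.022, 0.0]
force: [0.7, 0.6, 0.1]
opening: 0.0941
grip_force: 0.0
```

Run:
```python
from h import *
s=r.get_state();print(s['eef_pos'],s['eef_rot'])
p,d=snap('side','s2');cv2.imwrite('pics/s2c.png',cv2.resize(p[130:280,140:360,::-1],None,fx=3.5,fy=3.5,interpolation=cv2.INTER_CUBIC))
```

```text
[0.56974095 0.14361081 0.06273395] [-5.81688712e-05  9.99751786e-01 -2.22779266e-02  2.39704072e-04]
```

View pics/s2c.png

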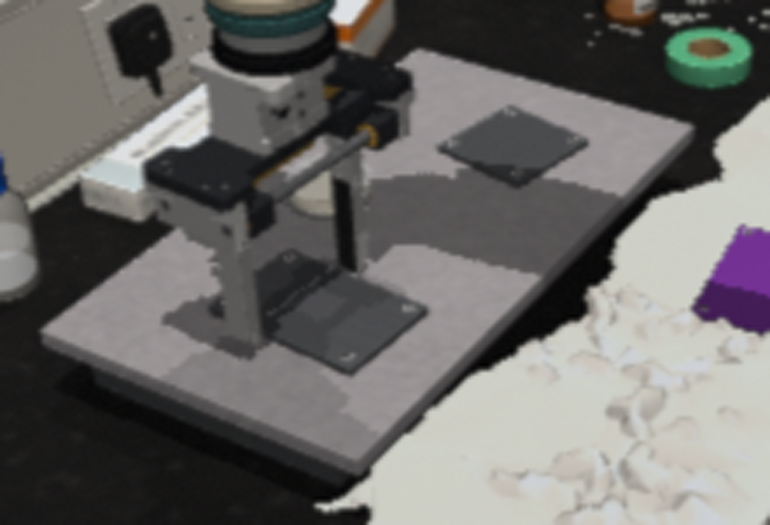

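The fingers straddle the plate, with tips at crop (245,350) and (350,268), just above the stand and free of force. Now a light grip.

>>> move_arm --steps "0 0 0 0;0 0 0 0;0 0 0 0;0 0 0 0;0 0 0 0;0 0 0 0" --jaw 0.07 --grip_force 10

```text
clock: 4.45
eef_pos: [0.5696, 0.1434, 0.0626]
eef_rot: [0.0, 1.0, -0.022, 0.0]
force: [0.5, -1.6, 1.5]
opening: 0.0796
grip_force: 10.0
```

>>> move_arm --steps "-0.004 0 0 0.4;-0.008 0 0 0.5;-0.01 0 0 0.5;-0.01 0 0 0.5;-0.01 0 0 0.5;-0.01 0 0 0.5;-0.01 -0.0005 0 0.5;-0.01 -0.0005 0 0.4;-0.008 -0.0005 0 0;-0.006 0 0 0;0 0 0 0;0 0 0 0"

```text
clock: 5.95
eef_pos: [0.4824, 0.142, 0.0625]
eef_rot: [0.0, 1.0, 0.011, -0.001]
force: [-2.6, -0.0, 5.9]
opening: 0.08
grip_force: 10.0
```

Run:
```python
from h import *
s=r.get_state();print(s['eef_pos'],s['eef_rot'],s['opening'])
p,d=snap('side','s3');cv2.imwrite('pics/s3c.png',cv2.resize(p[130:280,140:360,::-1],None,fx=3.5,fy=3.5,interpolation=cv2.INTER_CUBIC))
```

```text
[0.4823544  0.14196298 0.06246299] [ 1.60610491e-04  9.99940157e-01  1.08737390e-02 -1.19127814e-03] 0.07999632352207654
```

View pics/s3c.png

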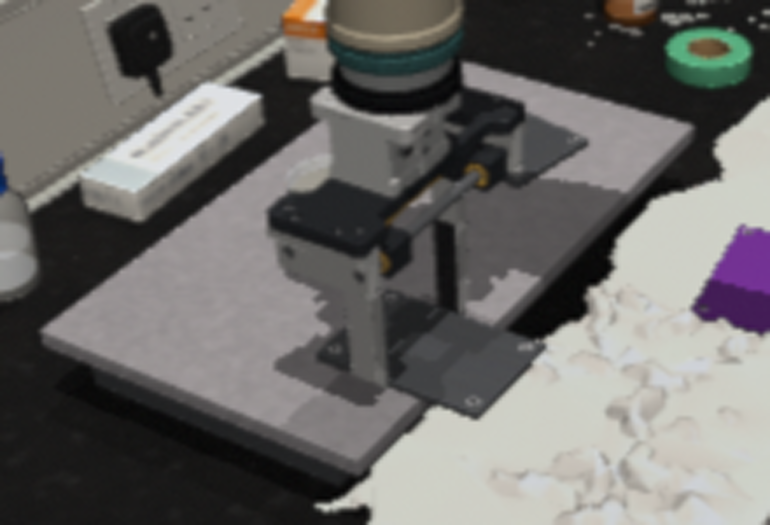

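The plate now overhangs the front edge (free end around crop (475,412)–(545,345)) and looks square. I'll release, rise and clear the view.

>>> move_arm --steps "0 0 0 0;0 0 0 0;0 0 0 0;0 0 0 0;0 0 0.01 0;0 0 0.03 0;0 0 0.05 0;0 0 0.05 0;0 0 0 0" --jaw 0.094

```text
clock: 7.12
eef_pos: [0.4863, 0.1428, 0.2067]
eef_rot: [-0.001, 1.0, 0.011, 0.004]
force: [-0.1, 0.0, 0.3]
opening: 0.0941
grip_force: 0.0
```

>>> move_arm --steps "0 -0.05 0 0;0 -0.05 0 0;0 -0.05 0 0;0 -0.05 0 0;0 -0.05 0 0;0 -0.05 0 0;-0.02 -0.05 0 0;-0.02 -0.05 0 0;-0.02 -0.05 0 0;0 0 0 0"

```text
clock: 8.38
eef_pos: [0.4202, -0.3125, 0.2019]
eef_rot: [0.001, 1.0, 0.006, -0.001]
force: [0.5, 0.2, -0.7]
opening: 0.0941
grip_force: 0.0
```

Run:
```python
from h import *
s=r.get_state();print(s['clock'],s['eef_pos'],s['force'])
p,d=snap('top','t4');cv2.imwrite('pics/t4c.png',cv2.resize(p[135:275,175:315,::-1],None,fx=4.2,fy=4.2,interpolation=cv2.INTER_CUBIC))
p0=cv2.imread('pics/top0.png');p1=cv2.imread('pics/t4.png')
for a in(slice(110,160),slice(270,312)),(slice(155,210),slice(322,375)): print(np.abs(p0[a].astype(int)-p1[a]).mean())
```

```text
8.375 [ 0.42019461 -0.31248719  0.20194346] [ 0.45355718  0.15795639 -0.71321143]
0.3404761904761905
0.32166952544311034
```

View pics/t4c.png

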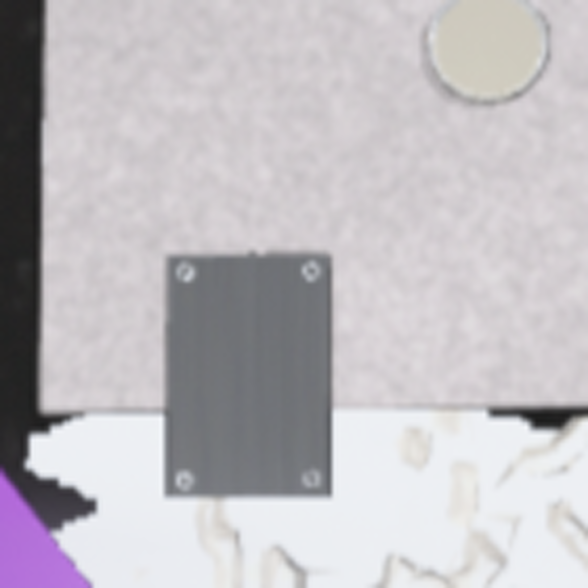

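View pics/t4.png

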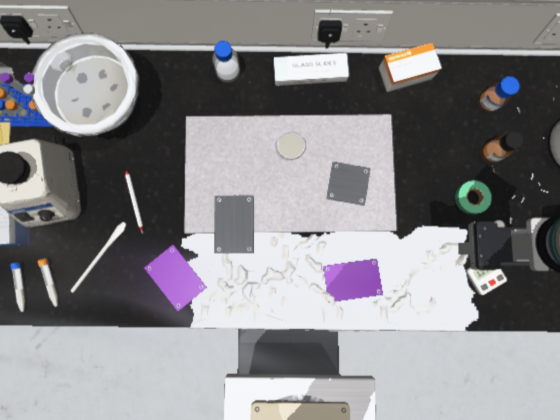

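The plate's corners are at crop (166,255), (331,253), (331,495) and (165,495), and the edge runs from (42,412) to (588,405). The square plate and the dish have not moved.

Run:
```python
from h import *
q=lambda u,v:(175+(u+.5)/4.2-.5,135+(v+.5)/4.2-.5)
C=[q(166,255),q(331,253),q(331,495),q(165,495)]
plate(C,[q(42,412),q(588,405)]);plate(C,[(192,233.6),(390,231.7)])
```

```text
corners [[0.5269, 0.1847], [0.5289, 0.1035], [0.4102, 0.1014], [0.4093, 0.1818]]
c [0.46880695 0.14282859] len 0.11815791510511499 wid 0.08083466891484514 yaw 1.2169408886527195
edge [[0.4491549810901726, 0.24405928431156682], [0.45583585912602975, -0.023852954901391304]] yaw 1.4284782251763992 edge mid [0.45249542 0.11010316]
c from edge 0.01712227283275462 along -0.1016891397788157 [np.float64(0.0762), np.float64(0.0762), np.float64(-0.0425), np.float64(-0.0414)]
corners [[0.5269, 0.1847], [0.5289, 0.1035], [0.4102, 0.1014], [0.4093, 0.1818]]
c [0.46880695 0.14282859] len 0.11815791510511499 wid 0.08083466891484514 yaw 1.2169408886527195
edge [[0.4475137216062534, 0.22880379498538225], [0.45637221619865925, -0.17959499921899594]] yaw 1.2425961653146849 edge mid [0.45194297 0.0246044 ]
c from edge 0.019423786941133798 along -0.08641674576828423 [np.float64(0.0784), np.float64(0.0786), np.float64(-0.04), np.float64(-0.0393)]
```

The overhang is about 40–42 mm and the plate is square within 0.3°, so I'm handing in.

```bash
python3 -c "
from station import r
print(r.job_done())"
```

```text
the job is handed in; nothing more can be done
None
```

The long plate now sticks out about 40 mm (a third of its length) over the stand's front edge, square to it within about 0.3°; the square plate and petri dish did not move, and the job was handed in with about 8 s on the clock.

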